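# Set up the egg display and sound the bell

### The arm

A 6-joint arm with a two-finger parallel gripper is mounted at the origin on the work surface. World frame = base frame: x ahead of the robot, y to its left, z up, the work surface at z = 0. Lengths are in m, angles in degrees, forces in N, time in s.
With the tool pointing down it reaches from about 0.35 to 0.875 m from the base axis. Payload 4.2 kg.
Tool frame: the origin (TCP) lies on the centre line of the jaws, within the pads' length; the fingertips stand manip.tips_ahead ahead of it and the grasp point (between the pads) lies 8 mm behind it (manip.tips_ahead is the distance from the TCP to the fingertips, in m); z points along the fingers, x is the direction in which the jaws open and shut, and the axes are right-handed (so a half turn about z gives the same grasp; the last joint's range is limited). The gripper opens to 87 mm and grips with 3 to 60 N. Pads are 19 mm wide; open, the fingers measure 117 mm over their backs; the gripper's body (75 mm by 190 mm) begins 51 mm behind the grasp point.
Start: joints at [-61.673, 22.042, 0.453, 0, -68.411, -14.817], TCP at [0.146, -0.608, 0.234] pointing down, gripper open.
Joint ranges: [-179.83, 179.83], [-69.29, 118.12], [-61.27, 80.66], [-181.25, 117.63], [-171.15, -9.14], [-177.46, 177.46]. Speed limits (degrees/s): [159.86, 159.86, 180, 180, 180, 180].

### API

Orientations are given as [roll, pitch, yaw] about the fixed x, y, z axes, in that order (R = Rz(yaw) Ry(pitch) Rx(roll)).
In Python, from cell import manip gives the robot as it stands. Calls block until the motion is done:
- manip.movep(position, orientation): joint-space move of the TCP to a pose.
- manip.movel(position, rotation=None, max_speed=0.15, guard=None): straight line of the TCP; rotation=None keeps the orientation; max_speed is the mean speed in m/s. With guard (N) it stops when the force on the tool has changed by that much, and returns True; else False.
- manip.goto_joints(angles): joint-space move.
- manip.command_gripper(opening, strength=None): finger opening in m; strength is the grip in N (None keeps the last); returns when the fingers have stopped.
- manip.pause(seconds).
- manip.inverse_kinematics(position, orientation): joint angles nearest the present ones, or None.
- manip.snapshot(name): name is "side" or "top" or "wrist"; returns a dict with "image" (400x640x3 uint8, blue, green, red), "z_map" (400x640 float32, m along the optical axis (not along the pixel's ray), 0 where there is no reading), "fx", "fy", "cx", "cy" (pixels), "k1" (the pictures are not rectified: a ray, as slopes to the right and down, at radius r is drawn at 1 + k1 r^2 times it, then the intrinsics apply), "R" (3x3) and "t" (3): a world point X has camera coordinates R X + t. Camera axes: x right, y down, z forward; pixel columns grow to the right and rows downward; lengths in m; the calibration is good to about 2 mm. A picture is of the moment at which its call begins.
A pose or a line that the arm cannot do raises manip.Unreachable and nothing moves.
- manip.hand_in(): hands the job in, once; it reports no verdict.
Readings, each from a call of its own:
- manip.current_t(): time.
- manip.current_joint_positions(): joint angles.
- manip.current_joint_velocities(): joint speeds.
- manip.current_joint_torque(): joint torques, N m.
- manip.current_eef_pos(): TCP position.
- manip.current_tool_rot(): TCP orientation.
- manip.current_force(): force on the tool from outside, world axes, zero at the start.
- manip.current_ft_torque(): the same for the moment, N m.
- manip.current_width(): finger opening in m.
Only numpy, scipy, OpenCV 4.12 (cv2) and the standard library are available. Lean on these libraries where they do the work, as an engineer would, in place of code of your own. Each camera call takes 0.05 s, during which the arm holds its last target.

### The job

Set up the stall's egg display: stand every egg from the green tray upright, blunt end down, in its own ring of the wooden rack, and hang the price board by its eye on the hook so that it hangs level by itself. When all that is done, strike the red pin of the bell fully down with the mallet held in the gripper (never with the gripper itself), then stand the mallet back on its cork mat. No egg may touch the counter, and the other goods on the counter are to be left where they are.

Things in the scene. Friction and masses are not known exactly. Their poses are not given: they have to be found in the camera images.
- egg1_center (a point): middle of a duck egg 66 long, 48 across (widest 5 nearer the blunt end), 80 g; z axis from blunt to pointed end. At the start it sits blunt end down in a ring of the fixed green tray (plate 164 x 170 x 8), leaning 0.5 rad; all eggs lean alike, middles 60 above the table, 96 apart along the lean, 100 across it. A thin back rest lies under the leaning side; the sides across the lean are free for fingers. May be absent
- egg2_center (a point): middle of a duck egg 66 long, 48 across (widest 5 nearer the blunt end), 80 g; z axis from blunt to pointed end. In the tray like egg 1. May be absent (None)
- egg3_center (a point): middle of a duck egg 66 long, 48 across (widest 5 nearer the blunt end), 80 g; z axis from blunt to pointed end. In the tray like egg 1. May be absent (None)
- egg4_center (a point): middle of a duck egg 66 long, 48 across (widest 5 nearer the blunt end), 80 g; z axis from blunt to pointed end. In the tray like egg 1. May be absent (None)
- ring1 (a point): centre of a level steel wire ring of the display rack: opening 33, wire 5 thick, ring 36 above the table; an egg seated upright has its middle 27 above this point; any egg may stand in any ring. The fixed rack is a wooden board 12 thick, 164 (x) x 170 (y), with four rings 96 apart along x and 100 along y; axes are the rack's
- ring2 (a point): centre of a level steel wire ring of the display rack, like ring 1
- ring3 (a point): centre of a level steel wire ring of the display rack, like ring 1
- ring4 (a point): centre of a level steel wire ring of the display rack, like ring 1
- sign_eye (a point): black price board, 260 g, standing on its foot (60 x by 90 y); board 10 thick, y from -85 to +45, brass weight at the +y end. Above it a frame makes a window 50 wide, 46 high, under a flat cross bar (32 in x, 8 thick) with an orange tab on top; it balances within 5 of the tab's line. Point: middle of the bar's underside, 114 above the foot's bottom, where the hook must bear; either way round. Axes: the board's
- sign_tab (a point): grip point of the orange tab on the price board, 36 above sign_eye: the tab is 20 wide (board's y) x 14 thick (board's x) x 42 high, its top 14 above this point, its foot 28 below; pinch it across its 20 mm width so that the fingers stay beside the hook
- hook_seat (a point): top of the steel hook arm where the board's eye is to hang, 169 above the table, fixed; the arm is a level flat bar 20 wide, 8 thick, along this point's x axis; its free end is 36 towards -x (roughly to the robot), where the tip turns up to 18 above this point; the post stands 85 towards +x and is as high as the arm; base 130 x 90
- pin (a joint): how far the red striker pin of the brass counter bell is pushed down, 0 to 0.012 m; sprung, 1.4 N to start, 5.6 N fully down, comes back up by itself; the bell sounds beyond 0.008
- pin_top (a point): centre of the top of the red striker cap (34 across) of the fixed bell, 90 above the table when up; the brass dome below it is 68 across, its wooden base 72 across and 18 high
- mallet_grip (a point): grip point on the handle of a wooden mallet, 260 g, which stands on its face on the cork mat, handle level: round head 68 across, 56 high; handle 18 x 18, along the mallet's own -y, its middle line 38 above the face, ending 150 from the head's axis; this point is 66 from the head's axis, 38 above the face
- mallet_face (a point): centre of the lower face of the mallet's head, which strikes the pin; axes are the mallet's (handle to -y, z up)
- mat: round cork mat, fixed, 120 across, 4 thick, origin under its centre: the mallet's place
- tin: other goods, to be left alone: low red food tin, 60 across, 40 high, origin under its centre
- jar: other goods, to be left alone: jar, 70 across, 80 high, origin under its centre
- bowl: other goods, to be left alone: blue bowl, 100 across, 45 high, origin under its centre
Mind the look-alikes: they are no part of the job. There is more than one size of the part that bears pin; the job needs the middle-sized.

How it is judged (in metres and radians):
On the way, in this order (a step that is already met when the one before it is completed fails the run):
1. every egg stands upright in a ring of the rack and the price board hangs on the hook, all released (((horizontal distance between egg1_center and ring1 below 0.008 m and z of egg1_center in the frame of ring1 between 0.02 and 0.033 m) or (horizontal distance between egg1_center and ring2 below 0.008 m and z of egg1_center in the frame of ring2 between 0.02 and 0.033 m) or (horizontal distance between egg1_center and ring3 below 0.008 m and z of egg1_center in the frame of ring3 between 0.02 and 0.033 m) or (horizontal distance between egg1_center and ring4 below 0.008 m and z of egg1_center in the frame of ring4 between 0.02 and 0.033 m)) and angle between each of egg1_center, egg2_center, egg3_center, egg4_center's own z axis and vertical below 0.2 rad and contact force between each of egg1, egg2, egg3, egg4, sign and the fingers below 0.05 N and ((horizontal distance between egg2_center and ring1 below 0.008 m and z of egg2_center in the frame of ring1 between 0.02 and 0.033 m) or (horizontal distance between egg2_center and ring2 below 0.008 m and z of egg2_center in the frame of ring2 between 0.02 and 0.033 m) or (horizontal distance between egg2_center and ring3 below 0.008 m and z of egg2_center in the frame of ring3 between 0.02 and 0.033 m) or (horizontal distance between egg2_center and ring4 below 0.008 m and z of egg2_center in the frame of ring4 between 0.02 and 0.033 m)) and ((horizontal distance between egg3_center and ring1 below 0.008 m and z of egg3_center in the frame of ring1 between 0.02 and 0.033 m) or (horizontal distance between egg3_center and ring2 below 0.008 m and z of egg3_center in the frame of ring2 between 0.02 and 0.033 m) or (horizontal distance between egg3_center and ring3 below 0.008 m and z of egg3_center in the frame of ring3 between 0.02 and 0.033 m) or (horizontal distance between egg3_center and ring4 below 0.008 m and z of egg3_center in the frame of ring4 between 0.02 and 0.033 m)) and ((horizontal distance between egg4_center and ring1 below 0.008 m and z of egg4_center in the frame of ring1 between 0.02 and 0.033 m) or (horizontal distance between egg4_center and ring2 below 0.008 m and z of egg4_center in the frame of ring2 between 0.02 and 0.033 m) or (horizontal distance between egg4_center and ring3 below 0.008 m and z of egg4_center in the frame of ring3 between 0.02 and 0.033 m) or (horizontal distance between egg4_center and ring4 below 0.008 m and z of egg4_center in the frame of ring4 between 0.02 and 0.033 m)) and distance between sign_eye and hook_seat below 0.022 m and angle between sign_eye's own z axis and vertical below 0.21 rad and contact force between sign and hook_stand above 0.5 N), for 0.2 s.
2. the bell's pin is struck down beyond 8 mm by the mallet (value of joint pin above 0.008 m and contact force between mallet and bell above 0.3 N), for 0.02 s.
At the end, for the whole second after the job is handed in: Every egg stands blunt end down in a ring (within 8 mm of its axis, tilt below 0.2 rad); the board hangs on the hook (eye within 22 mm of hook_seat, tilt below 0.21 rad); the mallet stands on its face on the cork mat (within 50 mm of its centre, tilt below 0.1 rad); all released, at rest (all of step 1 and horizontal distance between mallet_face and mat below 0.05 m and height (world z) of mallet_face below 0.009 m and angle between mallet_face's own z axis and vertical below 0.1 rad and contact force between mallet and the fingers below 0.05 N and linear speed of each of sign, mallet, egg1, egg2, egg3, egg4 below 0.03 m/s); the robot touches nothing.
It fails at once if an egg touched the counter (height (world z) of any of egg1_center, egg2_center, egg3_center, egg4_center below 0.034 m).
It fails at once if the bell was touched with the gripper (contact force between the fingers and bell above 1 N).
It fails at once if other goods were moved more than 30 mm (distance of any of tin, sauce1, sauce2, can1, can2, jar, bowl from where it was at the start of the episode above 0.03 m).
Of egg1, egg2, egg3, egg4 only 2 to 4 are there at a start; the rules pass over those that are not, and their reading is None.
At some moment in a run one of mallet may be knocked a few centimetres aside while the robot is not near it.
It also fails if it takes over 210 s, if anything falls off the work surface, if the arm or the gripper's body presses on something with over 40 N, if the wrist force passes 120 N, or if a joint passes its speed limit or range.

## Working session

There is one attempt and no reset: what is moved stays moved. The work goes in short steps, each a Python script; the robot and the scene stay as the last script left them, time stands still between calls to the robot, and variables do not carry over. Pictures are saved under pics/ and viewed, and the job is handed in when it is done.

```bash
ls; mkdir -p pics
python3 - <<'E'
from cell import manip
import cv2, numpy as np
print(manip.tips_ahead, manip.current_t())
for n in ("side","top","wrist"):
    s=manip.snapshot(n); cv2.imwrite(f"pics/{n}0.png",s["image"]); print(n,s["fx"],s["fy"],s["cx"],s["cy"],s["k1"],np.round(s["R"],3).tolist(),np.round(s["t"],3))
    np.savez(f"{n}0.npz",**{k:np.array(v) for k,v in s.items()})
E
```

```text
pics
0.011 0.0
side 391.32474448259217 391.32474448259217 319.76540119221676 200.0713220219407 -0.01436549759304678 [[-0.942, -0.334, -0.01], [-0.182, 0.537, -0.824], [0.281, -0.775, -0.567]] [0.573 0.213 1.09 ]
top 517.3951821076868 517.3951821076868 317.71378984726687 193.55577954551757 -0.1553737652218748 [[0.002, -1.0, 0.004], [-0.996, -0.002, -0.085], [0.085, -0.004, -0.996]] [0.019 0.643 1.502]
wrist 297.3460513786731 297.3460513786731 316.7093924561325 199.1768299447677 0.01644202597973622 [[-0.233, 0.972, 0.002], [0.934, 0.223, 0.279], [0.271, 0.067, -0.96]] [ 0.625 -0.035  0.39 ]
```

View pics/top0.png

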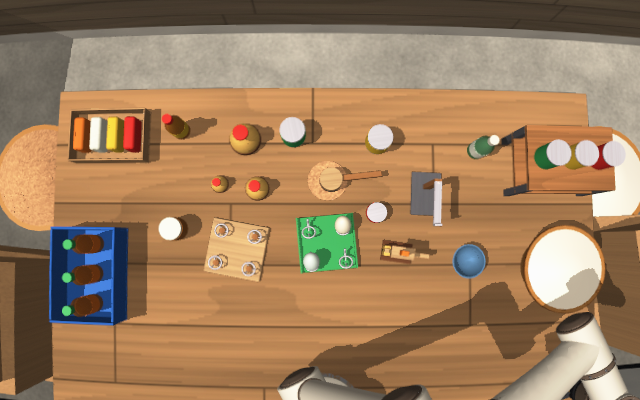

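View pics/side0.png

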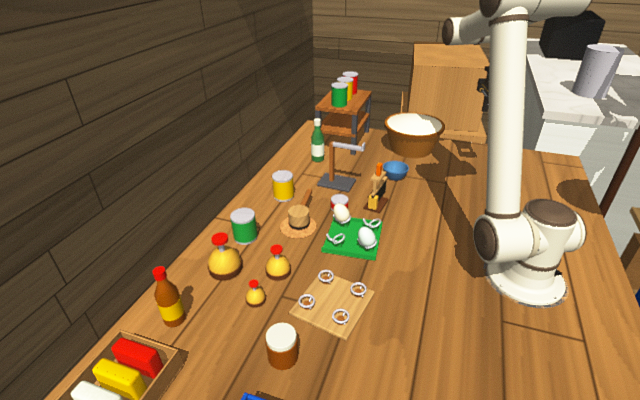

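```bash
cat > h.py <<'E'
import numpy as np, cv2
def load(n): return dict(np.load(n))
def ray(s,u,v):
    p=np.array([[[u,v]]],float); K=np.array([[s["fx"],0,s["cx"]],[0,s["fy"],s["cy"]],[0,0,1]],float)
    q=cv2.undistortPoints(p,K,np.array([float(s["k1"]),0,0,0]))[0,0]
    return np.array([q[0],q[1],1.])
def atz(s,u,v,z):
    R=np.array(s["R"]);t=np.array(s["t"]); c=-R.T@t; d=R.T@ray(s,u,v); k=(z-c[2])/d[2]; return c+k*d
def dep(s,u,v):
    R=np.array(s["R"]);t=np.array(s["t"]); zz=s["z_map"][int(round(v)),int(round(u))]; return R.T@(ray(s,u,v)*zz-t)
def proj(s,X):
    K=np.array([[s["fx"],0,s["cx"]],[0,s["fy"],s["cy"]],[0,0,1]],float)
    return cv2.projectPoints(np.array(X,float).reshape(-1,3),cv2.Rodrigues(np.array(s["R"]))[0],np.array(s["t"],float),K,np.array([float(s["k1"]),0,0,0]))[0][:,0]
def crop(s,x0,y0,x1,y1,k,name):
    im=cv2.resize(s["image"][y0:y1,x0:x1],None,fx=k,fy=k,interpolation=cv2.INTER_CUBIC)
    for x in range((x0+9)//10*10,x1,10):
        cv2.line(im,((x-x0)*k,0),((x-x0)*k,6 if x%50 else 14),(255,0,255),1)
    for y in range((y0+9)//10*10,y1,10):
        cv2.line(im,(0,(y-y0)*k),(6 if y%50 else 14,(y-y0)*k),(255,0,255),1)
    cv2.imwrite("pics/"+name,im)
def cloud(s,x0=0,y0=0,x1=640,y1=400):
    K=np.array([[s["fx"],0,s["cx"]],[0,s["fy"],s["cy"]],[0,0,1]],float)
    v,u=np.mgrid[y0:y1,x0:x1]; p=np.stack([u,v],-1).reshape(-1,1,2).astype(float)
    q=cv2.undistortPoints(p,K,np.array([float(s["k1"]),0,0,0]))[:,0]
    z=s["z_map"][y0:y1,x0:x1].reshape(-1).astype(float)
    P=np.c_[q,np.ones(len(q))]*z[:,None]-np.array(s["t"])
    P=P@np.array(s["R"]); return P[z>0],p[:,0][z>0],s["image"][y0:y1,x0:x1].reshape(-1,3)[z>0]
E
python3 - <<'E'
from h import *
s=load("top0.npz")
crop(s,190,150,370,290,4,"c1.png"); crop(s,360,160,480,290,6,"c2.png")
P,uv,c=cloud(s,30,100,560,330)
i=np.abs(P[:,2])<.01; print("table z",np.median(P[i,2]))
# plot z profile
for u,v in [(220,184),(257,188),(245,138),(331,178),(312,262),(345,225),(438,210),(405,251)]: print(u,v,np.round(dep(s,u,v),3))
E
```

```text
table z -1.8833261003575605e-05
220 184 [0.67  0.309 0.036]
257 188 [0.653 0.193 0.088]
245 138 [0.793 0.226 0.111]
331 178 [ 0.686 -0.018  0.056]
312 262 [0.444 0.036 0.087]
345 225 [ 0.549 -0.057  0.085]
438 210 [ 0.587 -0.306  0.162]
405 251 [ 0.477 -0.214  0.161]
```

View pics/c1.png

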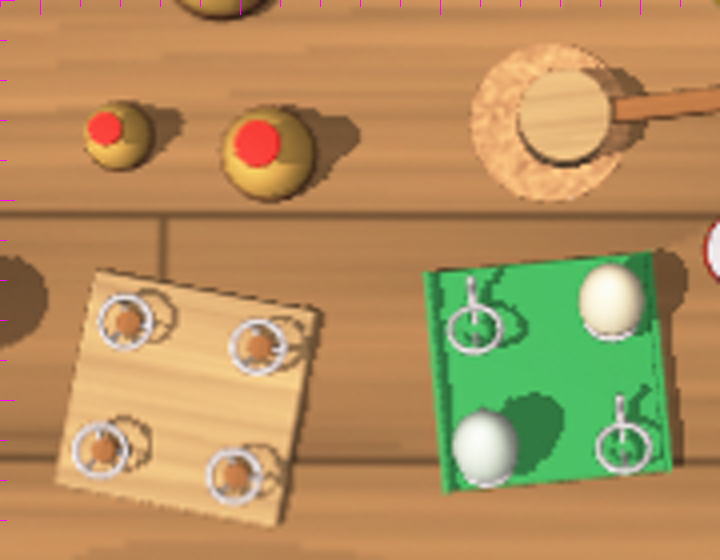

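View pics/c2.png

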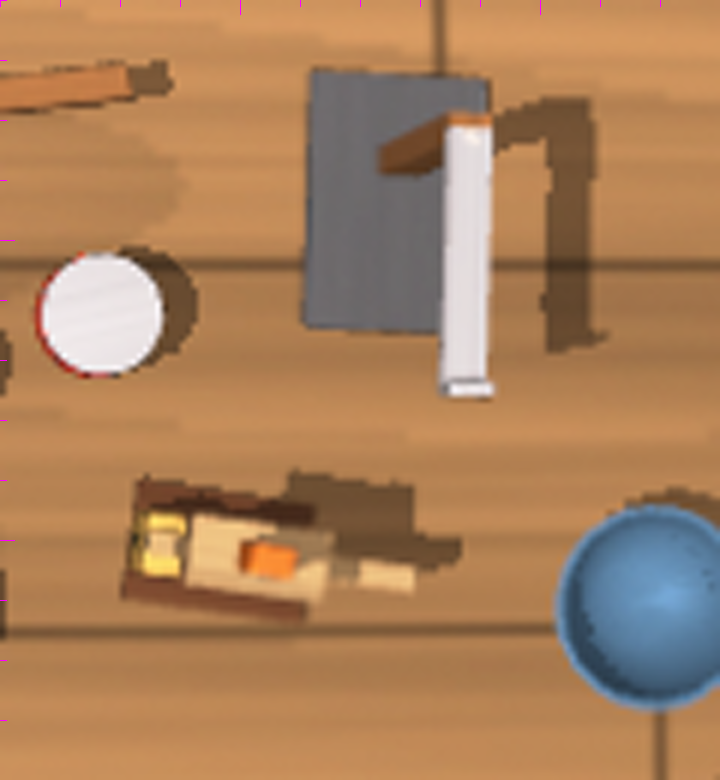

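Run:
```python
from cell import manip
from h import *
s=load("wrist0.npz"); print("cam pos",-s["R"].T@s["t"], manip.current_eef_pos(), manip.current_tool_rot())
s=load("top0.npz")
for n,(u,v),z in [("rk1",(190+125/4,150+322/4),.0385),("rk2",(190+258/4,150+347/4),.0385),("rk3",(190+101/4,150+450/4),.0385),("rk4",(190+236/4,150+476/4),.0385),("tr1",(308.5,232.5),.03),("tr2",(346,261.7),.03),("pin",(190+257/4,150+143/4),.09),("mhead",(190+564/4,150+115/4),.06),("mat",(190+550/4,150+122/4),.004),("tip",(360+468/6,160+388/6),.187),("armend",(360+468/6,160+125/6),.169),("tab",(360+268/6,160+558/6),.164),("weight",(360+160/6,160+545/6),.0)]:
    print(n,np.round(atz(s,u,v,z),3))
for cxy,yaw in [((.5,.1),90),((.5,.1),0),((.5,-.25),0),((.45,-.25),-90),((.45,.1),-90)]:
    print(cxy,yaw,manip.inverse_kinematics([*cxy,.3],[180,0,yaw]))
```

```text
cam pos [ 0.07251409 -0.62587437  0.38282446] [ 0.14595167 -0.60729702  0.23271716] [-1.79994866e+02 -9.32469387e-02  1.03504216e+02]
rk1 [0.533 0.303 0.038]
rk2 [0.515 0.205 0.038]
rk3 [0.439 0.319 0.038]
rk4 [0.421 0.22  0.038]
tr1 [0.528 0.047 0.03 ]
tr2 [ 0.443 -0.063  0.03 ]
pin [0.659 0.201 0.09 ]
mhead [ 0.683 -0.018  0.06 ]
mat [ 0.684 -0.009  0.004]
tip [ 0.547 -0.299  0.187]
armend [ 0.666 -0.306  0.169]
tab [ 0.472 -0.213  0.164]
weight [ 0.473 -0.187  0.   ]
(0.5, 0.1) 90 [  29.57379561    8.25523616   -8.86728383    0.          -72.87748001
 -119.57379561]
(0.5, 0.1) 0 [ 29.57379561   8.25523616  -8.86728383   0.         -72.87748001
 150.42620439]
(0.5, -0.25) 0 [  -9.95485337   13.28852649   -2.52064265    0.          -74.19083086
 -170.04514663]
(0.45, -0.25) -90 [-10.96988214   8.75880524  -8.25935146   0.         -72.98184331
 100.96988214]
(0.45, 0.1) -90 [ 32.81165577   3.13219321 -14.70373818   0.         -72.16406862
  57.18834423]
```

Run:
```python
from cell import manip
from h import *
def shot(n,f):
    s=manip.snapshot(n); np.savez(f+".npz",**{k:np.array(v) for k,v in s.items()}); cv2.imwrite("pics/"+f+".png",s["image"])
manip.movep([.40,-.1,.30],[180,0,90]); shot("wrist","w_sign")
manip.movep([.40,.14,.28],[180,0,90]); shot("wrist","w_rack")
print(manip.current_t())
```

```text
3.2583
```

View pics/w_rack.png

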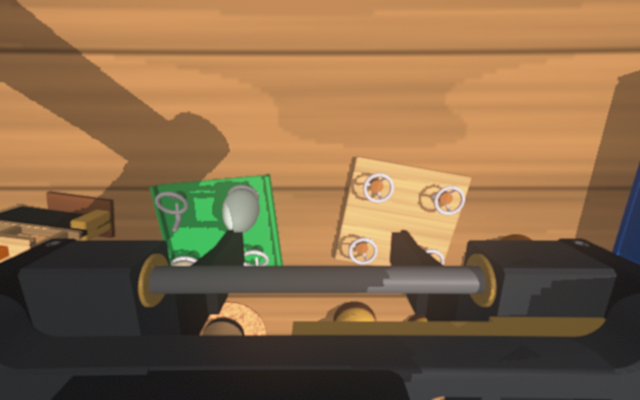

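View pics/w_sign.png

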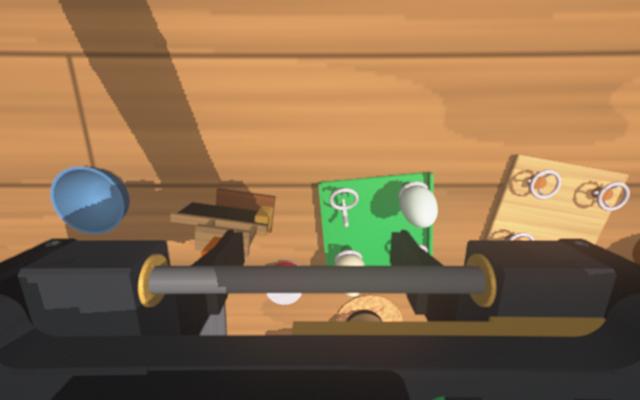

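Run:
```python
from cell import manip
from h import *
def shot(n,f):
    s=manip.snapshot(n); np.savez(f+".npz",**{k:np.array(v) for k,v in s.items()}); cv2.imwrite("pics/"+f+".png",s["image"])
manip.movep([.58,.13,.26],[180,0,90]); shot("wrist","w_rack2")
manip.movep([.60,-.10,.30],[180,0,90]); shot("wrist","w_sign2")
print(manip.current_t())
```

```text
5.05
```

View pics/w_rack2.png

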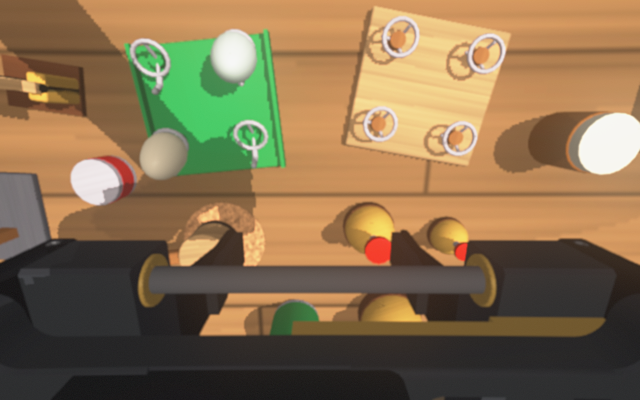

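View pics/w_sign2.png

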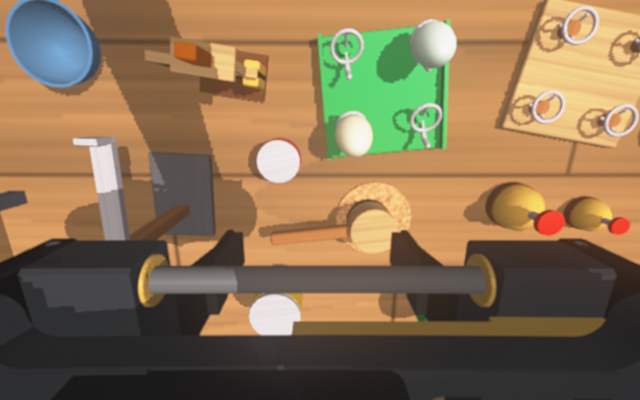

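```bash
cat > fit.py <<'E'
from h import *
from scipy.optimize import least_squares
S={n:load(n+".npz") for n in ("top0","w_rack2","w_sign2","side0")}
C={n:cloud(s) for n,s in S.items()}
base=np.array([[48,50],[48,-50],[-48,50],[-48,-50]])/1000
def M(p): c,n=np.cos(p[2]),np.sin(p[2]); return base@np.array([[c,n],[-n,c]])+p[:2]
for n,(P,uv,c) in C.items():
    m=(P[:,2]>.030)&(P[:,2]<.046)&(c.min(1)>110)
    p0=np.array([.477,.262,np.deg2rad(-10)])
    def res(p,Q):
        d=np.linalg.norm(Q[:,None]-M(p)[None],axis=2).min(1); return d-.019
    for tol in (.012,.008,.006):
        Q=P[m][:,:2]; Q=Q[np.abs(res(p0,Q))<tol]
        if len(Q)<10: break
        p0=least_squares(res,p0,args=(Q,),loss="soft_l1",f_scale=.002).x
    print("rack",n,len(Q),np.round(p0,4),np.rad2deg(p0[2]), np.median(P[m][:,2]) if m.any() else None)
# eggs
def egg_res(q,Q,z=.06,lean=.5):
    x,y,a=q; ax=np.array([np.sin(lean)*np.cos(a),np.sin(lean)*np.sin(a),np.cos(lean)])
    d=Q-np.array([x,y,z]); h=d@ax+.005; r=np.linalg.norm(d-np.outer(d@ax,ax),axis=1)
    L=np.where(h<0,.028,.038); f=np.sqrt((h/L)**2+(r/.024)**2); return (f-1)*.026
for e0 in ((.455,.036),(.545,-.057)):
  for n in C:
    P,uv,c=C[n]
    q=np.array([*e0,0.])
    m=(np.linalg.norm(P[:,:2]-e0,axis=1)<.06)&(P[:,2]>.045)
    for it in range(3):
        Q=P[m]; Q=Q[np.abs(egg_res(q,Q))<(.015,.008,.005)[it]]
        if len(Q)<15: break
        q=least_squares(egg_res,q,args=(Q,),loss="soft_l1",f_scale=.002).x
    print("egg",n,len(Q),np.round(q,4),np.rad2deg(q[2]),np.sqrt(np.mean(egg_res(q,Q)**2)) if len(Q) else 0)
    if len(Q)>15:
        r=least_squares(lambda w:egg_res(w[:3],Q,w[3],w[4]),[*q,.06,.5],loss="soft_l1",f_scale=.002).x; print("   free",np.round(r,4))
# tray: edges by green cloud
for n in C:
    P,uv,c=C[n]; c=c.astype(int)
    m=(c[:,1]>c[:,2]+40)&(c[:,1]>c[:,0]+40)&(np.linalg.norm(P[:,:2]-[.5,-.01],axis=1)<.15)&(P[:,2]<.012)
    if m.sum()>50:
        r=cv2.minAreaRect((P[m][:,:2]*1000).astype(np.float32)); print("tray",n,r)
E
python3 fit.py
```

```text
rack top0 264 [ 0.4778  0.2636 -0.177 ] -10.13988941065192 0.03846151404849496
rack w_rack2 1875 [ 0.4792  0.2624 -0.1803] -10.328877165617152 0.03809235292294601
rack w_sign2 1273 [ 0.4794  0.2619 -0.1798] -10.301668458773664 0.03883666662262958
rack side0 313 [ 0.4791  0.2675 -0.1782] -10.20955413546348 0.0374268843030059
egg top0 249 [0.4467 0.04   0.1302] 7.462370018276919 0.0017814957462057202
   free [0.4464 0.0399 0.1336 0.0589 0.4608]
egg w_rack2 1872 [0.449  0.0384 0.0396] 2.2681179651888366 0.0011458547402829146
   free [0.4481 0.0386 0.1376 0.0581 0.4787]
egg w_sign2 1687 [0.4488 0.0394 0.1377] 7.888328620705009 0.0010029852494302174
   free [0.448  0.0391 0.0173 0.0585 0.5074]
egg side0 247 [ 0.4505  0.0418 -0.3433] -19.67017624849515 0.0017250400454667514
   free [0.4485 0.0426 0.1967 0.0563 0.4766]
egg top0 241 [ 0.5524 -0.0506 -0.0286] -1.638373113182084 0.001865647532218383
   free [ 0.5519 -0.0505  0.0022  0.0584  0.4452]
egg w_rack2 1837 [ 0.5538 -0.0519 -0.0345] -1.9755308185945146 0.0009220338108915046
   free [ 0.553  -0.0518  0.1031  0.0587  0.5298]
egg w_sign2 1287 [ 0.5545 -0.052   0.1291] 7.398489573572524 0.0010390888317771854
   free [ 0.5535 -0.0522  0.0819  0.0583  0.4878]
egg side0 207 [ 0.556  -0.0481 -0.2207] -12.644622276748244 0.0018172347327854064
   free [ 0.5541 -0.0476  0.2966  0.0563  0.4422]
tray top0 ((499.0102233886719, -8.903228759765625), (163.1123809814453, 168.05136108398438), 5.5662126541137695)
tray w_rack2 ((496.5321960449219, -5.081077575683594), (167.50750732421875, 166.2438507080078), 5.198705196380615)
tray w_sign2 ((499.36798095703125, -8.81640625), (164.1074676513672, 165.476318359375), 6.020782470703125)
tray side0 ((501.3740234375, -16.326400756835938), (163.1978302001953, 203.82908630371094), 5.533578395843506)
```

```bash
cat > fit2.py <<'E'
from h import *
S={n:load(n+".npz") for n in ("top0","w_rack2","w_sign2","side0")}
C={n:cloud(s) for n,s in S.items()}
def rect(Q,lab):
    if len(Q)<8: return
    r=cv2.minAreaRect((Q[:,:2]*1000).astype(np.float32)); print(lab,len(Q),"c",np.round(r[0],1),"sz",np.round(r[1],1),"ang",round(r[2],1),"z",np.round(np.percentile(Q[:,2],[5,50,95]),3))
for n,(P,uv,c) in C.items():
    c=c.astype(int)
    near=lambda x,y,r: np.linalg.norm(P[:,:2]-[x,y],axis=1)<r
    rect(P[near(.6,-.303,.12)&(P[:,2]>.163)&(P[:,2]<.175)],n+" hookarm")
    rect(P[near(.547,-.3,.03)&(P[:,2]>.178)],n+" hooktip")
    rect(P[near(.62,-.303,.12)&(P[:,2]>.004)&(P[:,2]<.03)],n+" hookbase")
    rect(P[near(.472,-.215,.05)&(P[:,2]>.159)],n+" tabtop")
    rect(P[near(.472,-.215,.07)&(P[:,2]>.118)&(P[:,2]<.132)],n+" bar")
    rect(P[near(.472,-.215,.12)&(P[:,2]>.005)&(P[:,2]<.03)],n+" foot")
    rect(P[near(.683,-.018,.05)&(P[:,2]>.055)&(P[:,2]<.068)],n+" mhead")
    rect(P[near(.69,-.10,.08)&(P[:,2]>.045)&(P[:,2]<.056)&(P[:,1]<-.055)],n+" mhandle")
    rect(P[near(.659,.2,.05)&(P[:,2]>.083)],n+" pin")
    rect(P[near(.684,-.009,.075)&(P[:,2]>.002)&(P[:,2]<.007)],n+" mat")
    for x,y in ((.79,.12),(.79,-.13),(.58,-.12),(.46,-.37),(.79,.226),(.67,.3)):
        m=near(x,y,.055)
        if m.sum()>30: print("  obj",x,y,"top",np.round(np.percentile(P[m][:,2],98),3), np.round(np.median(P[m&(P[:,2]>.03)],axis=0),3))
E
python3 fit2.py
```

```text
top0 hookarm 343 c [ 609.9 -302.5] sz [ 22.6 127.8] ang 87.3 z [0.164 0.169 0.173]
top0 hooktip 17 c [ 547.4 -299.5] sz [20.8  2.7] ang 89.8 z [0.184 0.187 0.189]
top0 hookbase 1385 c [ 621.3 -301.8] sz [231.6 233.4] ang 53.6 z [0.004 0.01  0.017]
top0 tabtop 36 c [ 470.5 -215.4] sz [19.7 13.6] ang 84.5 z [0.16  0.164 0.169]
top0 bar 190 c [ 471.  -213.7] sz [64.4 32. ] ang 81.3 z [0.119 0.122 0.127]
top0 foot 536 c [ 471.9 -214.7] sz [236.9 226.8] ang 4.0 z [0.005 0.007 0.014]
top0 mhead 387 c [686.6 -18.8] sz [66.1 69.3] ang 48.6 z [0.056 0.06  0.065]
top0 mhandle 209 c [ 695.8 -110.9] sz [ 18.8 111.6] ang 6.6 z [0.046 0.05  0.055]
top0 pin 113 c [660.5 203.3] sz [32.1 32. ] ang 2.5 z [0.084 0.089 0.096]
top0 mat 568 c [683.2  -9.5] sz [147.5 145.3] ang 89.5 z [0.002 0.004 0.007]
  obj 0.79 0.12 top 0.094 [0.809 0.1   0.089]
  obj 0.79 -0.13 top 0.095 [ 0.796 -0.152  0.088]
  obj 0.58 -0.12 top 0.045 [ 0.588 -0.148  0.04 ]
  obj 0.46 -0.37 top 0.046 [ 0.458 -0.384  0.044]
  obj 0.79 0.226 top 0.123 [0.799 0.232 0.063]
  obj 0.67 0.3 top 0.065 [0.671 0.312 0.038]
w_rack2 hookbase 33
[... 2139 characters left out ...]
 148 c [ 479.3 -192. ] sz [184.3  84.6] ang 53.2 z [0.005 0.012 0.028]
side0 mhead 194 c [685.1 -11.8] sz [64.8 63.8] ang 62.7 z [0.055 0.057 0.06 ]
side0 mhandle 86 c [ 697.5 -110.9] sz [ 17.4 104.3] ang 7.2 z [0.045 0.048 0.05 ]
side0 pin 90 c [660.  207.2] sz [33.5 30.3] ang 82.2 z [0.084 0.088 0.089]
side0 mat 144 c [682.2   7.3] sz [115.1 100.5] ang 22.8 z [0.002 0.003 0.005]
  obj 0.79 0.12 top 0.089 [0.809 0.121 0.075]
  obj 0.79 -0.13 top 0.089 [ 0.794 -0.13   0.075]
  obj 0.58 -0.12 top 0.04 [ 0.59  -0.144  0.037]
  obj 0.46 -0.37 top 0.043 [ 0.446 -0.377  0.038]
  obj 0.79 0.226 top 0.119 [0.797 0.254 0.065]
  obj 0.67 0.3 top 0.066 [0.672 0.324 0.038]
  return _methods._mean(a, axis=axis, dtype=dtype,
  ret = um.true_divide(
```

```bash
cat > r.py <<'E'
from cell import manip
from h import *
from scipy.spatial.transform import Rotation as Ro
def rpy(yaw,tilt=0.,sgn=1):
    """jaws: tool x horizontal at angle yaw+90; tool z = -(axis leaning 'tilt' rad towards yaw)"""
    a=np.deg2rad(yaw); ax=np.array([np.sin(tilt)*np.cos(a),np.sin(tilt)*np.sin(a),np.cos(tilt)])
    z=-ax; x=sgn*np.array([-np.sin(a),np.cos(a),0]); y=np.cross(z,x)
    return Ro.from_matrix(np.c_[x,y,z]).as_euler("xyz",degrees=True), z
def tcp(grasp,z): return np.array(grasp)+.008*z
def ik(p,o):
    try: return manip.inverse_kinematics(list(p),list(o))
    except Exception as e: return e
def shot(n,f):
    s=manip.snapshot(n); np.savez(f+".npz",**{k:np.array(v) for k,v in s.items()}); cv2.imwrite("pics/"+f+".png",s["image"]); return load(f+".npz")
RC=np.array([.479,.2627]); RY=-10.3
c,n=np.cos(np.deg2rad(RY)),np.sin(np.deg2rad(RY))
RING={k:np.array([[c,-n],[n,c]])@np.array(v)+RC for k,v in dict(fl=(.048,.05),fr=(.048,-.05),nl=(-.048,.05),nr=(-.048,-.05)).items()}
EGG=[np.array([.4486,.0391,.0595]),np.array([.5537,-.0517,.0595])]
LEAN=.5; EY=5.5
E
python3 - <<'E'
from r import *
print(RING)
for sgn in (1,-1):
  for e in EGG:
   for t in (0,.25,.5):
    o,z=rpy(EY,t,sgn); ax=np.array([np.sin(.5)*np.cos(np.deg2rad(EY)),np.sin(.5)*np.sin(np.deg2rad(EY)),np.cos(.5)])
    g=e-.005*ax; print("egg",sgn,t,np.round(o),ik(tcp(g,z),o),ik(tcp(g,z)-.1*z,o) is None)
  for k in RING:
   for t in (0,-.25):
    o,z=rpy(EY,t,sgn); q=ik(tcp([*RING[k],.058],z),o); print(k,sgn,t,None if q is None else np.round(q))
E
```

```text
{'fl': array([0.53516659, 0.30331175]), 'fr': array([0.51728637, 0.20492324]), 'nl': array([0.44071363, 0.32047676]), 'nr': array([0.42283341, 0.22208825])}
egg 1 0 [180.   0.  96.] [  25.88069127   19.16467156  -37.30716752    0.          -33.52816092
 -110.38069127] False
egg 1 0.25 [-166.    0.   96.] [  22.90151901   25.25999928  -25.89548142   -5.33998716  -52.65837283
 -103.64680982] False
egg 1 0.5 [-151.    0.   96.] [  20.7849659    32.25623085  -16.40071382   -7.76454782  -69.30635297
 -100.72807376] False
egg 1 0 [180.   0.  96.] [ 11.39173474  27.03720562 -22.55692626   0.         -40.40586812
 -95.89173474] False
egg 1 0.25 [-166.    0.   96.] [ 10.69170492  32.96162451 -11.98690967  -1.4915004  -59.32757013
 -94.27016401] False
egg 1 0.5 [-151.    0.   96.] [ 10.16929345  39.82065911  -2.19506109  -2.29965702 -76.5625408
 -93.56509994] False
fl 1 0 [  45.   31.  -13.    0.  -45. -129.]
fl 1 -0.25 [  48.   27.  -32.   26.  -22. -156.]
fr 1 0 [  38.   27.  -22.    0.  -41. -123.]
fr 1 -0.25 [  40.   22.  -43.   32.  -15. -155.]
nl 1 0 [  53.   26.  -24.    0.  -40. -138.]
[... 406 characters left out ...]
2  -7.76454782 -69.30635297
  79.27192624] False
egg -1 0 [180.   0. -84.] [ 11.39173474  27.03720562 -22.55692626   0.         -40.40586812
  84.10826526] False
egg -1 0.25 [166.   0. -84.] [ 10.69170492  32.96162451 -11.98690967  -1.4915004  -59.32757013
  85.72983599] False
egg -1 0.5 [151.   0. -85.] [ 10.16929345  39.82065911  -2.19506109  -2.29965702 -76.5625408
  86.43490006] False
fl -1 0 [ 45.  31. -13.   0. -45.  51.]
fl -1 -0.25 [ 48.  27. -32.  26. -22.  24.]
fr -1 0 [ 38.  27. -22.   0. -41.  57.]
fr -1 -0.25 [ 40.  22. -43.  32. -15.  25.]
nl -1 0 [ 53.  26. -24.   0. -40.  42.]
nl -1 -0.25 [ 55.  22. -45.  39. -18.   4.]
nr -1 0 [ 47.  21. -33.   0. -36.  48.]
nr -1 -0.25 None
```

```bash
cat >> r.py <<'E'
def pick_egg(e,grip=12,t=LEAN):
    o,z=rpy(EY,t,-1); a=np.deg2rad(EY)
    ax=np.array([np.sin(LEAN)*np.cos(a),np.sin(LEAN)*np.sin(a),np.cos(LEAN)])
    g=tcp(e-.005*ax,z)
    manip.command_gripper(.070,grip)
    manip.movep(list(g-.09*z),list(o))
    print("guard",manip.movel(list(g),max_speed=.08,guard=6), manip.current_eef_pos()-g)
    manip.command_gripper(.030,grip); print("w",manip.current_width())
    manip.movel(list(g-.02*z),max_speed=.04)
    manip.movel(list(g-.02*z+np.array([0,0,.09])),max_speed=.1)
    print("w",manip.current_width())
def place_egg(r,dz=0):
    o,z=rpy(RY,0,-1); g=tcp([*r,.058+dz],z)
    manip.movep(list(g+[0,0,.09]),list(o))
E
python3 - <<'E'
from r import *
pick_egg(EGG[0]); place_egg(RING["fr"])
shot("wrist","e1w"); shot("side","e1s"); shot("top","e1t"); s=load("e1s.npz"); crop(s,270,200,430,360,4,"e1sc.png"); print(manip.current_width(),manip.current_t(),manip.current_force())
E
```

```text
guard False [0.0005434  0.00012003 0.00028605]
w 0.047366893051358744
w 0.04708878888105153
0.046827143979201985 12.6583 [ 0.07387834 -0.44424362 -1.322484  ]
```

View pics/e1sc.png

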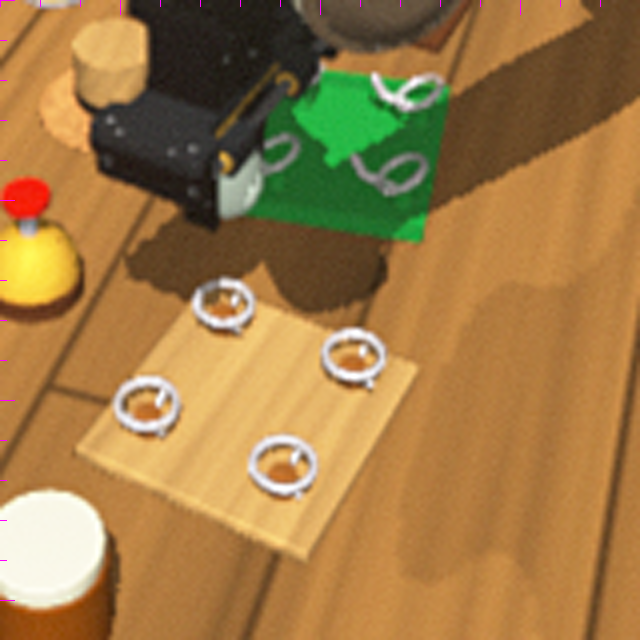

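View pics/e1w.png

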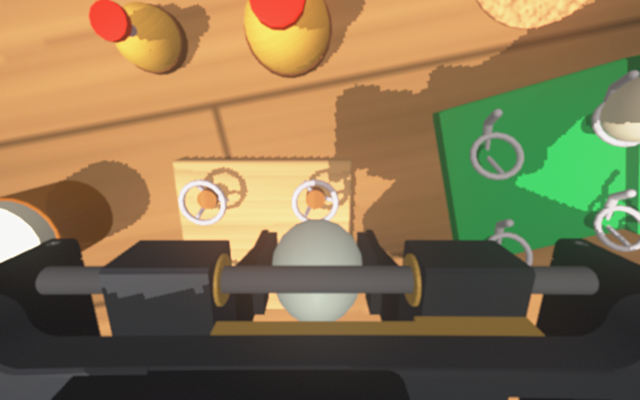

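```bash
cat >> r.py <<'E'
def lower_egg(r):
    o,z=rpy(RY,0,-1); g=tcp([*r,.058],z)
    manip.movel(list(g+[0,0,.025]),list(o),max_speed=.1); print("w",manip.current_width())
    print("guard",manip.movel(list(g+[0,0,-.004]),max_speed=.02,guard=2.0),manip.current_eef_pos()-g, manip.current_width())
    manip.command_gripper(.066); manip.pause(.2)
    manip.movel(list(manip.current_eef_pos()+[0,0,.10]),max_speed=.12)
E
python3 - <<'E'
from r import *
lower_egg(RING["fr"]); shot("wrist","e1w2"); s=shot("side","e1s2"); crop(s,270,200,430,360,4,"e1sc2.png"); print(manip.current_t())
E
```

```text
w 0.04675782042446485
guard True [0.00032693 0.00032608 0.00057438] 0.04682235159484782
16.5083
```

View pics/e1sc2.png

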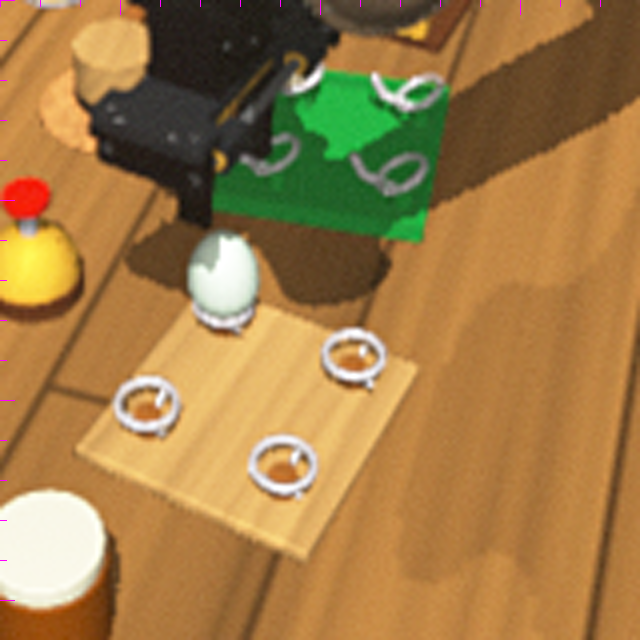

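View pics/e1w2.png

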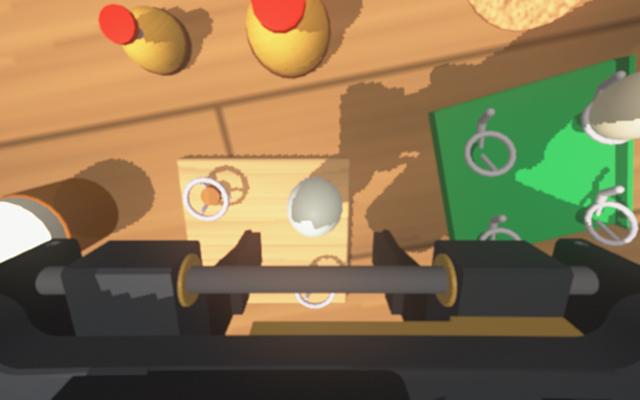

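Egg 1 stands upright in its ring (crop pixels 222,275). Next is egg 2, into the diagonal ring.

Run:
```python
from r import *
pick_egg(EGG[1]); manip.movel([.54,0,.2],max_speed=.15)
place_egg(RING["nl"]+0); print("w",manip.current_width())
lower_egg(RING["nl"]); shot("wrist","e2w"); s=shot("side","e2s"); crop(s,270,200,430,360,4,"e2sc.png"); print(manip.current_t())
```

```text
guard False [5.98782090e-04 4.81952250e-05 4.10578616e-04]
w 0.04670961840851691
w 0.047078851883647334
w 0.04696037511434769
w 0.04657122545068469
guard True [0.00027874 0.00032416 0.00055961] 0.04680687182273983
27.2083
```

View pics/e2sc.png

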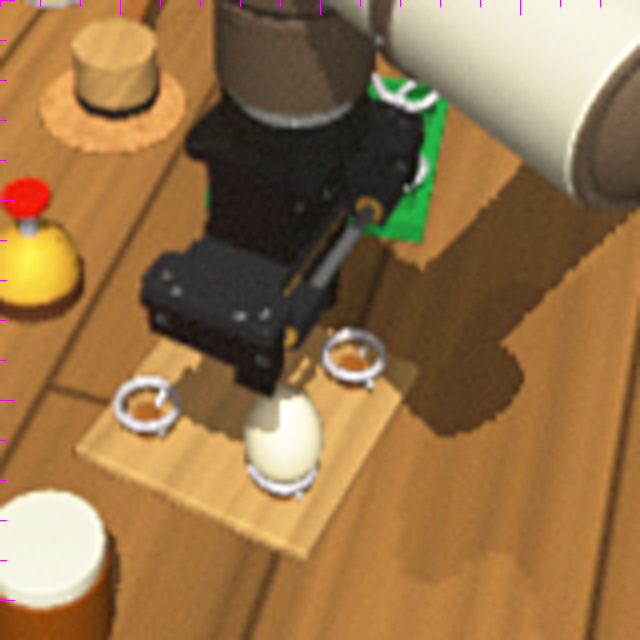

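```bash
cat >> r.py <<'E'
TAB=np.array([.4722,-.2148,.150]); BY=-8.6
HOOK=np.array([.5825,-.3021,.169]); HY=-3.0
E
python3 - <<'E'
from r import *
o,z=rpy(BY,0,-1); g=tcp(TAB,z)
print(ik(g,o))
manip.movel([.45,.15,.26],max_speed=.3)
manip.movep(list(g+[0,0,.08]),list(o)); manip.command_gripper(.050,40)
print(manip.movel(list(g),max_speed=.08,guard=6)); 
manip.command_gripper(.010,40); print("w",manip.current_width())
f0=manip.current_force(); t0=manip.current_ft_torque()
manip.movel(list(g+[0,0,.06]),max_speed=.06); print("w",manip.current_width(), manip.current_force()-f0, manip.current_ft_torque()-t0)
shot("side","s1"); crop(load("s1.npz"),280,80,460,260,4,"s1c.png"); print(manip.current_t())
E
```

```text
[ -6.51911886  16.90532448 -21.77716411   0.         -51.31751141
  87.91911886]
False
w 0.01951731779099579
w 0.019958362169764002 [ 0.9526581   0.30739772 -2.8545955 ] [-0.06356356 -0.04594328 -0.00123688]
33.0167
```

View pics/s1c.png

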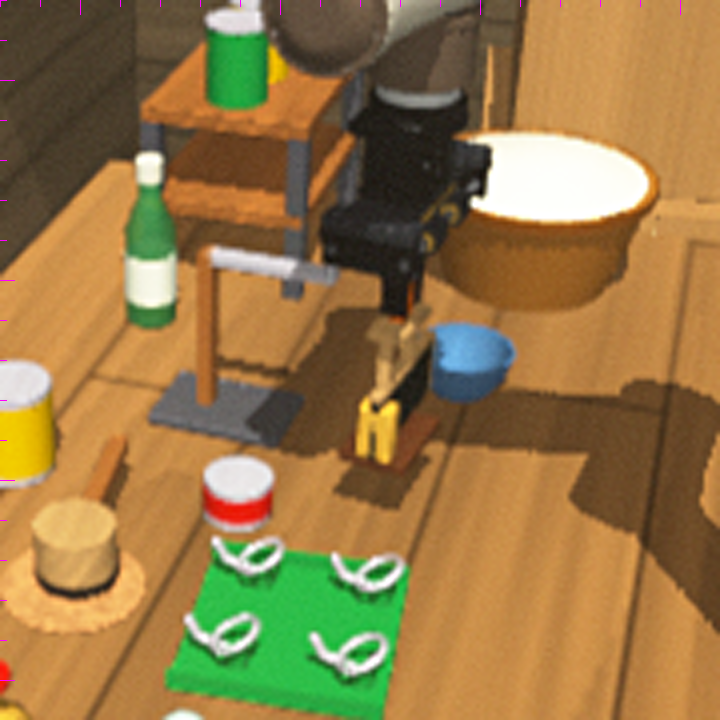

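Run:
```python
from r import *
o,z=rpy(HY,0,-1); a=np.deg2rad(HY); hx=np.array([np.cos(a),np.sin(a),0])
H=HOOK+[0,0,.028+.036]
manip.movel(list(manip.current_eef_pos()+[0,0,.03]),max_speed=.1)
manip.movel(list(tcp(H-.10*hx,z)),list(o),max_speed=.1)
print(manip.current_width()); shot("side","s2"); crop(load("s2.npz"),300,110,420,210,6,"s2c.png"); shot("wrist","s2w");shot("top","s2t"); crop(load("s2t.npz"),380,160,500,280,5,"s2tc.png")
```

```text
0.01958576348733321
```

View pics/s2c.png

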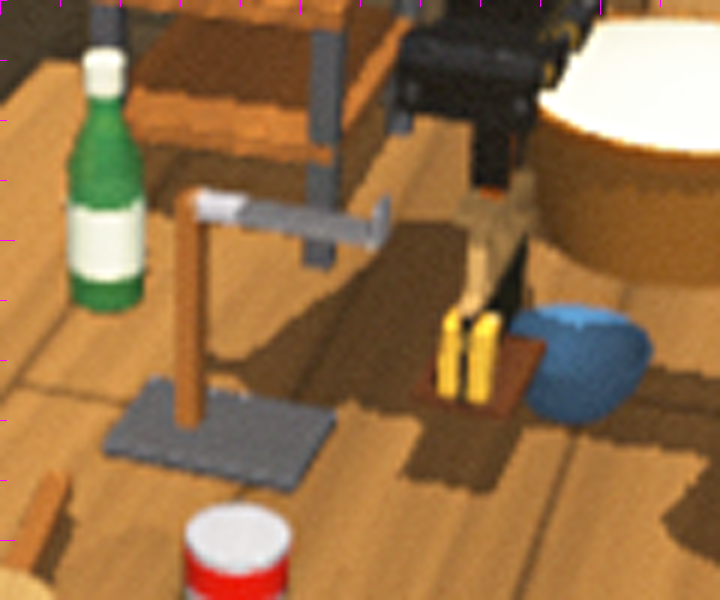

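View pics/s2w.png

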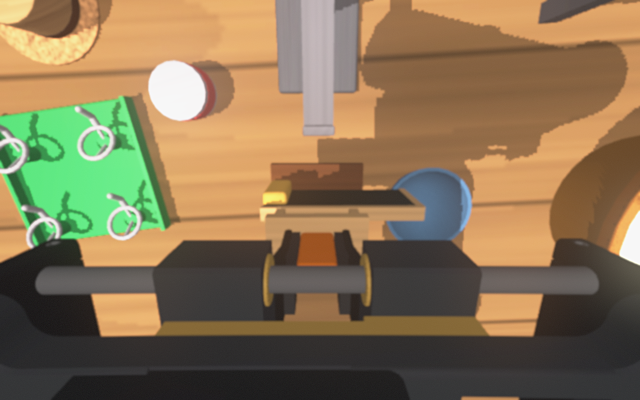

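Run:
```python
from r import *
o,z=rpy(HY,0,-1); a=np.deg2rad(HY); hx=np.array([np.cos(a),np.sin(a),0])
H=HOOK+[0,0,.028+.036]
print("adv",manip.movel(list(tcp(H,z)),list(o),max_speed=.06,guard=4), manip.current_eef_pos()-tcp(H,z))
shot("side","s3"); crop(load("s3.npz"),300,110,420,210,6,"s3c.png")
```

```text
adv False [-2.65235915e-04 -1.84743430e-05  1.48769395e-04]
```

View pics/s3c.png

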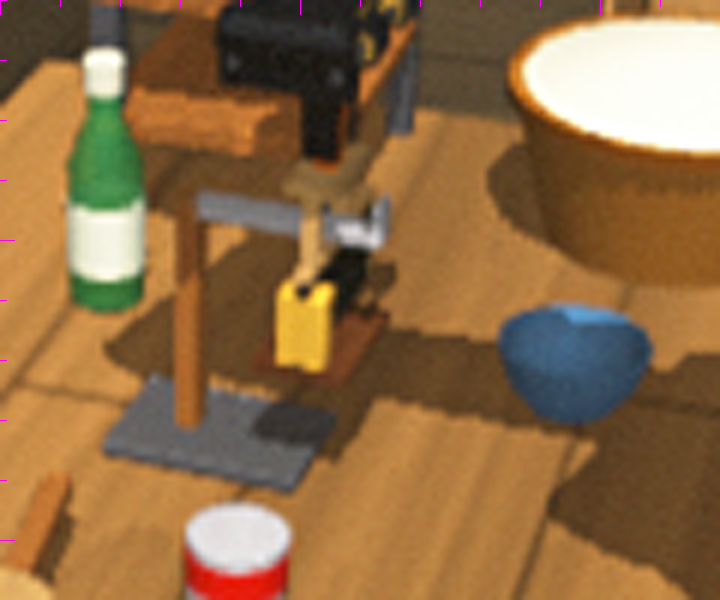

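The arm passes through the window. Next I lower the board onto it and release.

Run:
```python
from r import *
p=manip.current_eef_pos()
print("down",manip.movel(list(p-[0,0,.034]),max_speed=.03,guard=1.8), manip.current_eef_pos()-p, manip.current_force())
manip.command_gripper(.030,40); manip.pause(.4); 
manip.movel(list(manip.current_eef_pos()+[0,0,.07]),max_speed=.08); manip.pause(.3)
shot("side","s4"); crop(load("s4.npz"),300,110,420,210,6,"s4c.png")
o=Ro.from_euler("xyz",manip.current_tool_rot(),degrees=True)
manip.movel(list(manip.current_eef_pos()+[-.15,.05,.08]),max_speed=.3)
shot("wrist","s4w"); shot("top","s4t"); print(manip.current_t())
```

```text
down True [-1.44694002e-04  8.60698611e-05 -2.80214975e-02] [-0.07612696 -0.28255542  5.01304692]
40.4667
```

View pics/s4c.png

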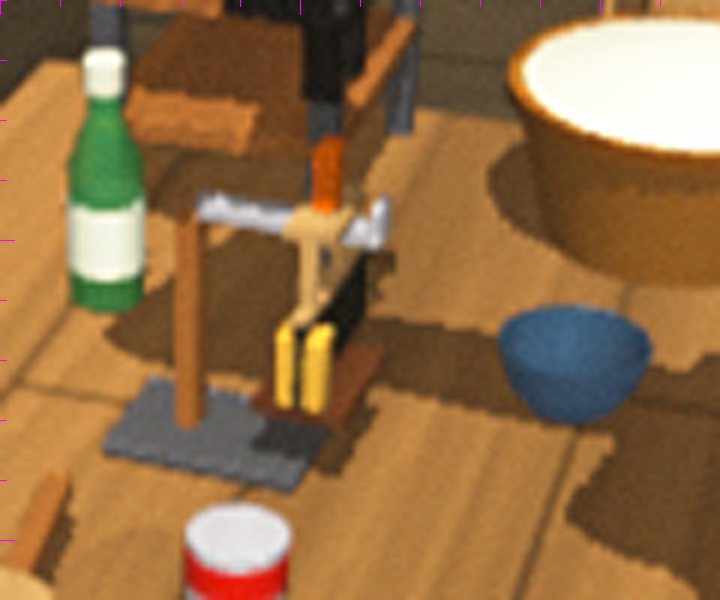

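View pics/s4w.png

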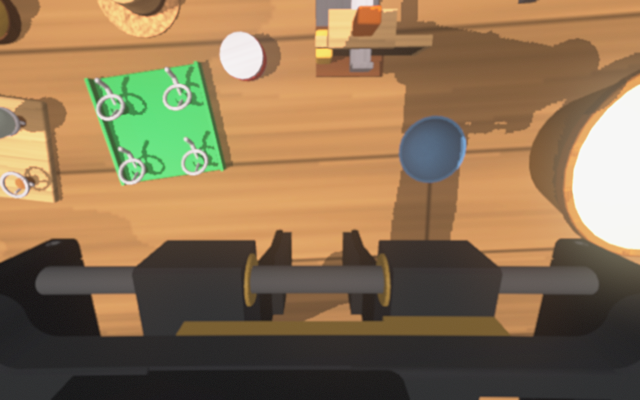

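View pics/s4t.png

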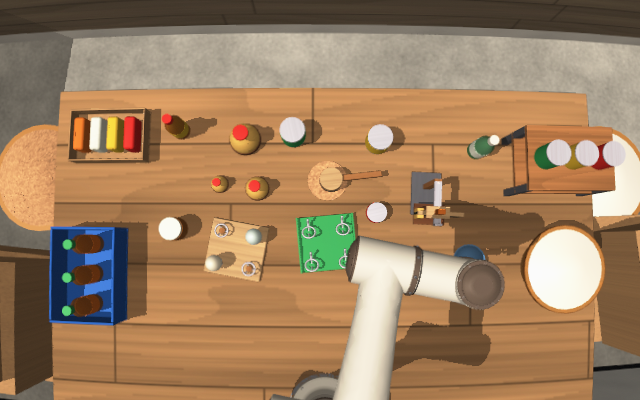

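```bash
cat > chk.py <<'E'
from r import *
from scipy.optimize import least_squares
import sys
for f in sys.argv[1:]:
    s=load(f+".npz"); P,uv,c=cloud(s); c=c.astype(int)
    m=(np.linalg.norm(P[:,:2]-HOOK[:2],axis=1)<.05)&(P[:,2]>.160)&(P[:,2]<.24)
    Q=P[m]; T=Q[Q[:,2]>.212]; print(f,"tabtop",len(T),T.mean(0) if len(T) else 0,"max z",Q[:,2].max() if len(Q) else 0)
    B=P[m&(P[:,2]>.171)&(P[:,2]<.186)&(c[:,2]>c[:,0]+30)]
    if len(B)>30:
        A=np.c_[B[:,:2]-B[:,:2].mean(0),np.ones(len(B))]; k=np.linalg.lstsq(A,B[:,2],rcond=None)[0]; print("  bar",len(B),B.mean(0),"slopes",k[:2])
    for k in ("fr","nl"):
        Q=P[(np.linalg.norm(P[:,:2]-RING[k],axis=1)<.035)&(P[:,2]>.048)&(P[:,2]<.11)]
        if len(Q)<40: print("  egg",k,len(Q)); continue
        def res(w):
            ax=np.array([w[3],w[4],1]);ax/=np.linalg.norm(ax); d=Q-w[:3]; h=d@ax; r=np.linalg.norm(d-np.outer(h,ax),axis=1); h=h+.005
            return (np.sqrt((h/np.where(h<0,.028,.038))**2+(r/.024)**2)-1)*.026
        w=least_squares(res,[*RING[k],.063,0,0],loss="soft_l1",f_scale=.002).x; print("  egg",k,len(Q),"off",np.round(w[:2]-RING[k],4),"z",round(w[2],4),"tilt",np.round(w[3:],3))
E
python3 chk.py s4 s4t s4w e2s
```

```text
s4 tabtop 14 [ 0.5835248  -0.29631338  0.21480132] max z 0.21765600816271793
  bar 73 [ 0.5815051  -0.28881961  0.17539407] slopes [-0.00974694 -0.00108688]
  egg fr 293 off [0.0007 0.0044] z 0.0604 tilt [0.044 0.037]
  egg nl 376 off [0.0005 0.0027] z 0.0623 tilt [0.006 0.045]
s4t tabtop 50 [ 0.58050106 -0.30068996  0.21826713] max z 0.2235547153307535
  bar 230 [ 0.5802915  -0.29845063  0.17688348] slopes [ 0.02029879 -0.00375489]
  egg fr 206 off [-0.0005  0.0026] z 0.0614 tilt [-0.028 -0.046]
  egg nl 214 off [-0.0005  0.0025] z 0.0626 tilt [ 0.093 -0.083]
s4w tabtop 551 [ 0.58165841 -0.30195172  0.21761081] max z 0.22029507998810283
  bar 2017 [ 0.58036975 -0.30062336  0.17619358] slopes [0.00708126 0.00234135]
  egg fr 275 off [-0.0017  0.0093] z 0.0559 tilt [-244262.068 1642485.296]
  egg nl 0
e2s tabtop 0 0 max z 0
  egg fr 0
  egg nl 371 off [0.0005 0.0028] z 0.062 tilt [0.008 0.032]
```

```bash
cat >> r.py <<'E'
def mallet(s):
    P,uv,c=cloud(s)
    h=P[(P[:,2]>.055)&(P[:,2]<.066)&(np.linalg.norm(P[:,:2]-[.686,-.018],axis=1)<.12)]
    if len(h)<50: return None
    (hx,hy),hr=cv2.minEnclosingCircle((h[:,:2]*1000).astype(np.float32)); hc=np.array([hx,hy])/1000
    d=np.linalg.norm(P[:,:2]-hc,axis=1)
    q=P[(P[:,2]>.044)&(P[:,2]<.054)&(d>.045)&(d<.16)&(P[:,0]<.76)]
    v=cv2.fitLine((q[:,:2]*1000).astype(np.float32),cv2.DIST_HUBER,0,.01,.01).ravel(); dr=v[:2]; 
    if dr@(v[2:]/1000-hc)<0: dr=-dr
    end=np.percentile((q[:,:2])@dr,99.5); p0=v[2:]/1000; e=p0+(end-p0@dr)*dr
    return dict(head=hc,hr=hr,dir=dr,end=e,head2=e-.150*dr,yaw=np.rad2deg(np.arctan2(dr[0],-dr[1])))
E
python3 - <<'E'
from r import *
print(mallet(load("top0.npz"))); print(mallet(load("w_sign2.npz"))); m=mallet(shot("top","m0")); print(m)
yaw=m["yaw"]; gp=m["head2"]+.060*m["dir"]
for sgn in (1,-1):
    o,z=rpy(yaw-90,0,sgn); 
    for p in ([*gp,.044],[*gp,.2],[.661+.06*m["dir"][0],.201+.06*m["dir"][1],.044+.09]): print(sgn,o,np.round(p,4),ik(tcp(p,z),o))
E
```

```text
{'head': array([ 0.68856396, -0.05922229]), 'hr': 74.43402099609375, 'dir': array([ 0.2114102 , -0.97739744], dtype=float32), 'end': array([ 0.70272111, -0.16605497]), 'head2': array([ 0.67100958, -0.01944535]), 'yaw': np.float32(12.205006)}
{'head': array([ 0.68635828, -0.01944655]), 'hr': 33.70114517211914, 'dir': array([ 0.15867905, -0.9873302 ], dtype=float32), 'end': array([ 0.7037762 , -0.16647886]), 'head2': array([ 0.67997434, -0.01837932]), 'yaw': np.float32(9.130232)}
{'head': array([ 0.68530988, -0.06060304]), 'hr': 75.20317077636719, 'dir': array([ 0.9232935 , -0.38409522], dtype=float32), 'end': array([ 0.71580974, -0.14347983]), 'head2': array([ 0.57731571, -0.08586555]), 'yaw': np.float32(67.412415)}
1 [180.          0.         67.4124149] [ 0.6327 -0.1089  0.044 ] [   4.64575619   34.50473224   -9.808344      0.          -45.68692376
 -117.23334129]
1 [180.          0.         67.4124149] [ 0.6327 -0.1089  0.2   ] [   4.64575619   25.37092867   -0.42522512    0.          -64.20384621
 -117.23334129]
1 [180.          0.         67.4124149] [0.7164 0.178  0.134 ] [  26.45247952   37.39291688   10.93252644    0.          -63.53960956
 -139.04006462]
-1 [-180.           0.        -112.5875851] [ 0.6327 -0.1089  0.044 ] [ 4.64575619e+00  3.45047322e+01 -9.80834400e+00  2.54444375e-14
 -4.56869238e+01  6.27666587e+01]
-1 [-180.           0.        -112.5875851] [ 0.6327 -0.1089  0.2   ] [ 4.64575619e+00  2.53709287e+01 -4.25225122e-01  2.54444375e-14
 -6.42038462e+01  6.27666587e+01]
-1 [-180.           0.        -112.5875851] [0.7164 0.178  0.134 ] [ 2.64524795e+01  3.73929169e+01  1.09325264e+01  2.54444375e-14
 -6.35396096e+01  4.09599354e+01]
```

```bash
cat >> r.py <<'E'
def mallet2(s,h0=(.686,-.018)):
    P,uv,c=cloud(s); h=np.array(h0,float)
    def rect(Q): return cv2.minAreaRect((Q[:,:2]*1000).astype(np.float32)) if len(Q)>8 else None
    for r in (.055,.045,.042):
        q=P[(np.linalg.norm(P[:,:2]-h,axis=1)<r)&(P[:,2]>.056)&(P[:,2]<.068)]; R=cv2.minEnclosingCircle((q[:,:2]*1000).astype(np.float32)); h=np.array(R[0])/1000
    print("head",len(q),np.round(h,4),R[1])
    d=np.linalg.norm(P[:,:2]-h,axis=1)
    q=P[(P[:,2]>.046)&(P[:,2]<.0545)&(d>.042)&(d<.16)&(np.abs(P[:,1]-h[1])<.17)&(P[:,1]<h[1]-.01)&(P[:,0]<.745)&(P[:,0]>.63)]
    print("handle",len(q),rect(q))
E
python3 - <<'E'
from r import *
for n in ("top0","w_sign2","m0"): print(n); mallet2(load(n+".npz"))
a=load("top0.npz")["image"].astype(int);b=load("m0.npz")["image"].astype(int); print(np.abs(a-b)[150:215,295:400].max())
crop(load("m0.npz"),290,110,410,210,6,"m0c.png")
E
```

```text
top0
head 356 [ 0.6853 -0.0249] 40.38142776489258
handle 163 ((696.6991577148438, -116.25767517089844), (17.885255813598633, 100.71367645263672), 6.670168399810791)
w_sign2
head 1569 [ 0.6864 -0.0195] 33.655174255371094
handle 826 ((697.089599609375, -114.48526000976562), (17.494720458984375, 106.84820556640625), 6.653958320617676)
m0
head 359 [ 0.6854 -0.0256] 41.05657196044922
handle 160 ((696.3861083984375, -117.06202697753906), (18.068538665771484, 99.05365753173828), 6.1469855308532715)
69
```

View pics/m0c.png

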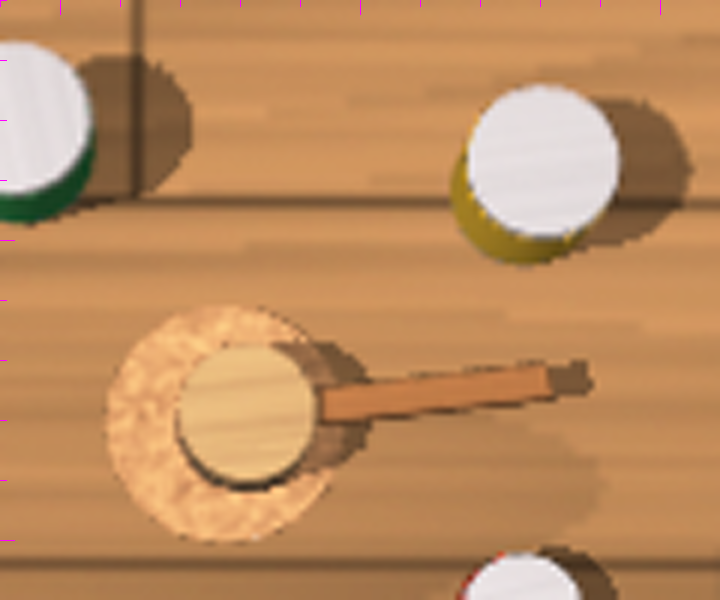

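```bash
cat >> r.py <<'E'
MH=np.array([.686,-.0185]); MD=np.array([.115,-.9934]); MY=6.6; MG=MH+.060*MD
PIN=np.array([.661,.201])
E
python3 - <<'E'
from r import *
o,z=rpy(MY-90,0,-1); g=tcp([*MG,.045],z)
print(ik(g,o))
manip.movep(list(g+[0,0,.12]),list(o)); manip.command_gripper(.050,60)
mallet2(shot("top","m1")); shot("wrist","m1w")
print(manip.movel(list(g),max_speed=.1,guard=6))
manip.command_gripper(.008,60); print("w",manip.current_width())
manip.movel(list(g+[0,0,.05]),max_speed=.06); print("w",manip.current_width(),manip.current_force())
s=shot("side","m2"); crop(s,230,130,400,280,4,"m2c.png"); print(manip.current_t())
E
```

```text
[ 6.81716224e+00  3.87501838e+01 -8.19530517e-01  2.54444375e-14
 -5.04302857e+01 -2.17162236e-01]
head 216 [ 0.6826 -0.0183] 33.223148345947266
handle 46 ((695.1434936523438, -116.53947448730469), (17.01451873779297, 100.84200286865234), 8.964208602905273)
False
w 0.017329475495557484
w 0.01763185203635673 [-0.45077213 -0.07851333 -3.3016415 ]
45.8583
```

View pics/m2c.png

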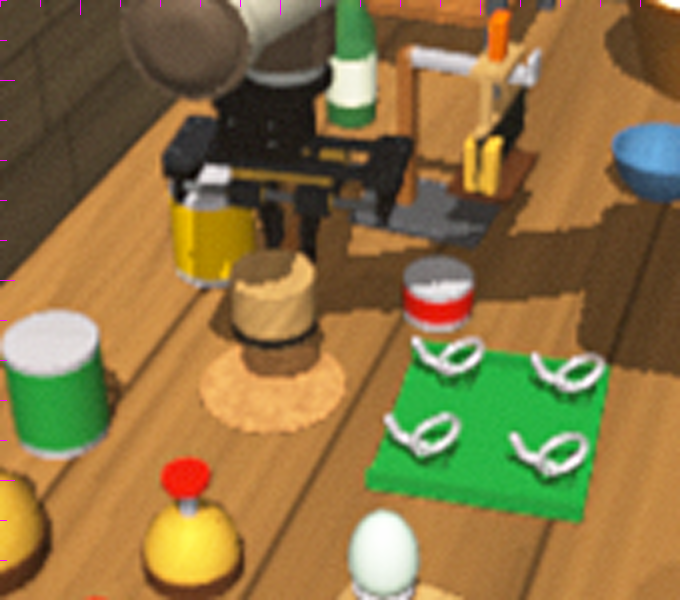

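Run:
```python
from r import *
o,z=rpy(MY-90,0,-1); G=PIN+.060*MD
manip.movel(list(tcp([*MG,.20],z)),max_speed=.15)
manip.movel(list(tcp([*G,.20],z)),max_speed=.2)
manip.movel(list(tcp([*G,.150],z)),max_speed=.1)
s=shot("side","b1"); crop(s,200,180,360,300,5,"b1c.png"); s=shot("top","b1t"); crop(s,200,110,320,230,5,"b1tc.png"); print(manip.current_width())
```

```text
0.017736428558099687
```

View pics/b1c.png

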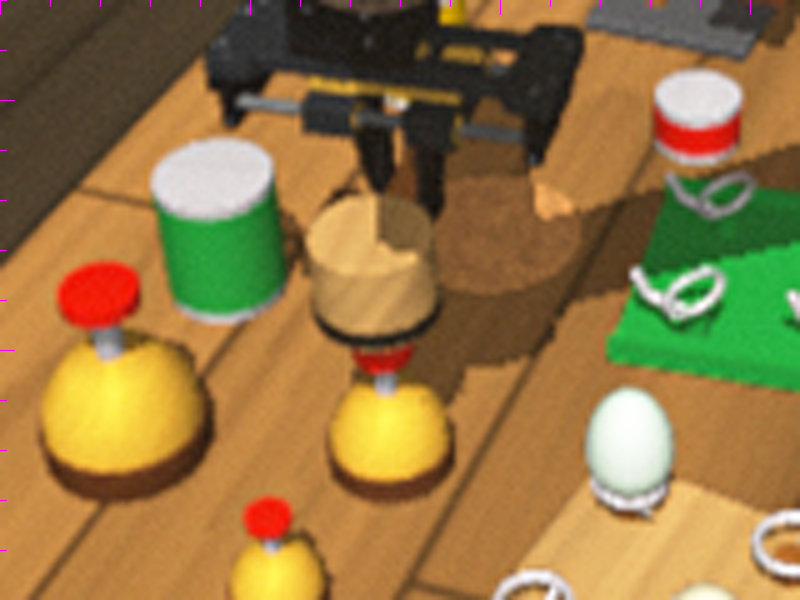

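View pics/b1tc.png

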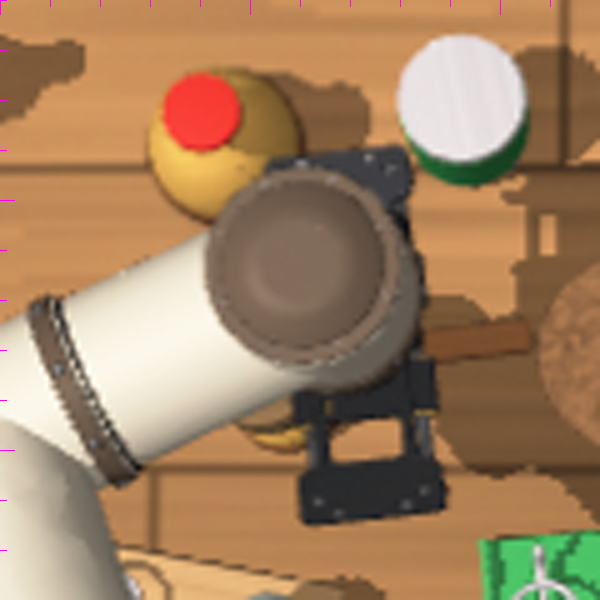

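The mallet is over the middle bell: its cap is at side crop (383,358), between the large bell at (95,295) and the small one at (268,515). It stands 90 mm high, as described. Now the strike.

Run:
```python
from r import *
o,z=rpy(MY-90,0,-1); G=PIN+.060*MD
f0=manip.current_force()[2]
for h,g in ((.128,None),(.124,None),(.120,None),(.117,None),(.114,None)):
    manip.movel(list(tcp([*G,h],z)),max_speed=.04,guard=20); f=manip.current_force()[2]-f0; print(h,round(f,2),manip.current_width(), manip.current_eef_pos()[2]+.008)
    if f>9: break
manip.pause(.15); print(manip.current_force()[2]-f0)
s=shot("side","b2"); crop(s,200,180,360,300,5,"b2c.png")
```

```text
0.128 2.42 0.017500786047029208 0.1282488556784947
0.124 3.41 0.017348342647103884 0.12438190721921435
0.12 5.01 0.017512826635725127 0.12040634709259954
0.117 8.78 0.017423214761175004 0.11850217575922939
0.114 13.51 0.01762249982742143 0.11715912930585692
13.675084856447127
```

View pics/b2c.png

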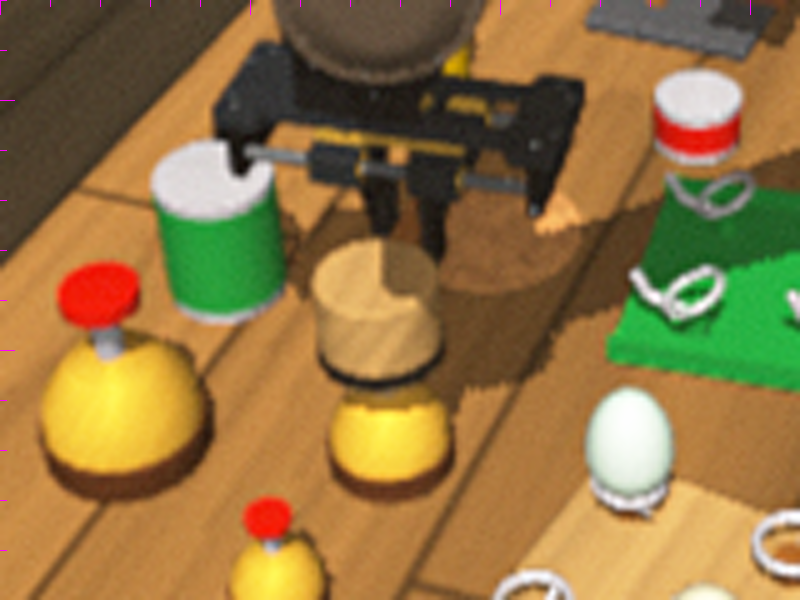

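```bash
python3 - <<'E'
from r import *
o,z=rpy(MY-90,0,-1); G=PIN+.060*MD; T=np.array([.6865,-.0125])+.060*MD
manip.movel(list(tcp([*G,.20],z)),max_speed=.12)
manip.movel(list(tcp([*T,.20],z)),max_speed=.2)
manip.movel(list(tcp([*T,.065],z)),max_speed=.12)
s=shot("side","p1"); crop(s,230,130,400,280,4,"p1c.png")
print(manip.movel(list(tcp([*T,.041],z)),max_speed=.02,guard=2.5), manip.current_eef_pos()[2]+.008)
manip.command_gripper(.040,20); manip.pause(.3)
manip.movel(list(manip.current_eef_pos()+[0,0,.12]),max_speed=.1)
manip.movep([.40,-.05,.30],[180,0,-90])
manip.pause(.3)
s=shot("side","p2"); crop(s,230,130,400,280,4,"p2c.png"); s=shot("top","p2t"); mallet2(s); shot("wrist","p2w"); print(manip.current_t())
E
python3 chk.py p2 p2t
```

```text
True 0.04435419899507032
head 364 [ 0.6999 -0.0418] 35.47627639770508
handle 173 ((711.107177734375, -136.3101348876953), (18.03451919555664, 106.03462219238281), 7.964921474456787)
59.025
p2 tabtop 14 [ 0.58296524 -0.29510792  0.21541407] max z 0.2181104592090684
  bar 76 [ 0.58194477 -0.28913967  0.17518977] slopes [-0.0519715  -0.01035538]
  egg fr 295 off [0.001  0.0042] z 0.0601 tilt [0.007 0.095]
  egg nl 376 off [0.0006 0.0029] z 0.0621 tilt [0.005 0.055]
p2t tabtop 46 [ 0.58080096 -0.30152901  0.21808264] max z 0.2251629183864111
  bar 225 [ 0.58040054 -0.29801816  0.17672582] slopes [ 0.00828203 -0.00081968]
  egg fr 205 off [-0.0009  0.0024] z 0.062 tilt [ 0.044 -0.036]
  egg nl 215 off [-0.001   0.0024] z 0.0626 tilt [ 0.084 -0.088]
```

View pics/p2.png

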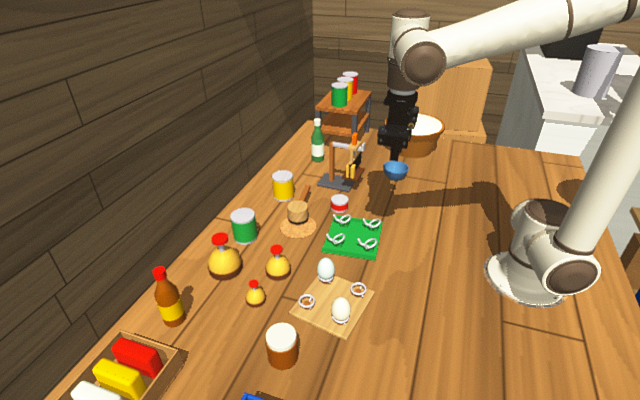

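View pics/p2c.png

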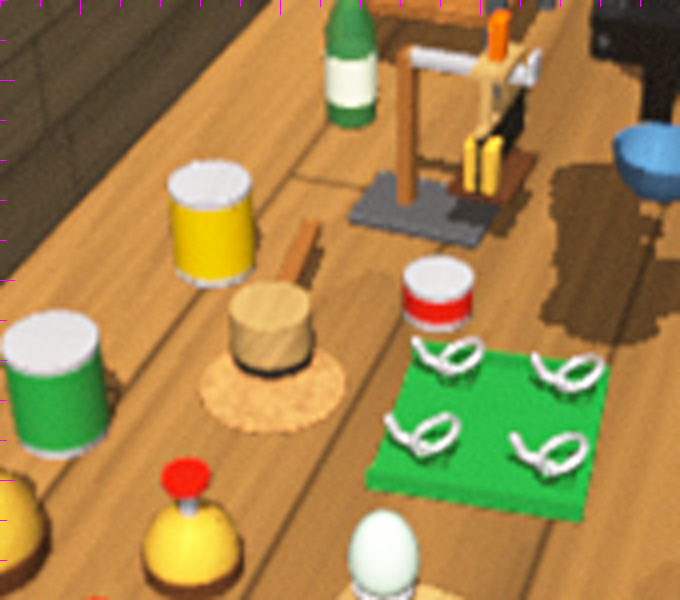

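View pics/p2t.png

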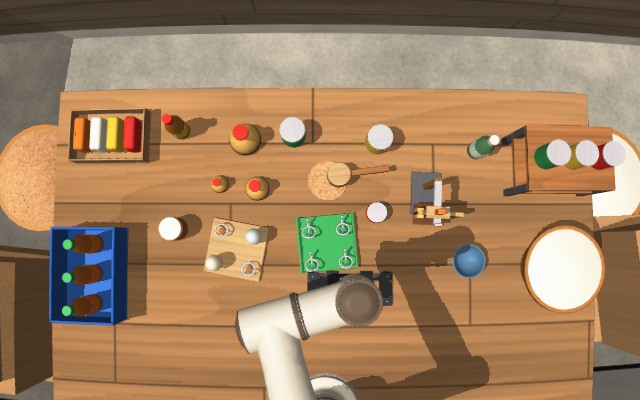

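The pin went fully down, but the mallet was then knocked about 3 cm. Its head is now at (0.699, -0.041), 35 mm from the mat centre. That is within tolerance but close, so I'll re-centre it.

```bash
python3 - <<'E'
from r import *
P,uv,c=cloud(load("p2t.npz"))
for d in (50,80,110,140):
    x=np.array([.6985,-.0405])+d/1000*np.array([.1385,-.990]); m=np.linalg.norm(P[:,:2]-x,axis=1)<.008; print(d,np.round(np.median(P[m][:,2]),4))
m=np.linalg.norm(P[:,:2]-[.699,-.041],axis=1)<.02; print("head z",np.median(P[m][:,2]))
y=8.0; D=np.array([np.sin(np.deg2rad(y)),-np.cos(np.deg2rad(y))]); Hd=np.array([.6985,-.0405])
o,z=rpy(y-90,0,-1); g=tcp([*(Hd+.054*D),.047],z)
manip.movep(list(g+[0,0,.10]),list(o)); manip.command_gripper(.045,40)
print(manip.movel(list(g),max_speed=.08,guard=5)); manip.command_gripper(.008,40); print(manip.current_width())
manip.movel(list(g+[0,0,.03]),max_speed=.06)
T=np.array([.6865,-.0095])+.054*D
t=tcp([*T,.077],z); manip.movel(list(t),max_speed=.06)
print(manip.movel(list(t-[0,0,.034]),max_speed=.02,guard=2.5), manip.current_eef_pos()[2]+.008)
manip.command_gripper(.040,20); manip.pause(.3)
manip.movel(list(manip.current_eef_pos()+[0,0,.13]),max_speed=.1); mallet2(shot("side","q0"))
manip.movep([.40,-.05,.30],[180,0,-90]); manip.pause(.3)
s=shot("side","q1"); crop(s,230,130,400,280,4,"q1c.png"); s=shot("top","q1t"); mallet2(s); print(manip.current_t())
E
python3 chk.py q1 q1t
```

```text
50 0.0488
80 0.0517
110 0.0493
140 0.0496
head z 0.059691925773840984
False
0.017325457394182436
True 0.04700218560888041
head 164 [ 0.6866 -0.004 ] 34.698280334472656
handle 75 ((700.4736328125, -100.41141510009766), (16.829761505126953, 103.6773910522461), 8.573304176330566)
head 338 [ 0.6868 -0.0229] 41.55389404296875
handle 159 ((700.201904296875, -110.86412048339844), (18.35269546508789, 93.82147216796875), 8.011093139648438)
69.5667
q1 tabtop 14 [ 0.582769   -0.29432163  0.21578816] max z 0.21907862276589737
  bar 72 [ 0.58127233 -0.28926687  0.17529457] slopes [-0.03446496  0.00055554]
  egg fr 294 off [0.0008 0.0043] z 0.0602 tilt [0.017 0.046]
  egg nl 376 off [0.0006 0.0029] z 0.062 tilt [-0.001  0.036]
q1t tabtop 46 [ 0.58069009 -0.30165354  0.21802565] max z 0.2245912464916787
  bar 223 [ 0.5805391  -0.2990429   0.17741953] slopes [ 0.01558423 -0.00435371]
  egg fr 205 off [-0.0006  0.0027] z 0.0617 tilt [-0.007 -0.056]
  egg nl 215 off [-0.0007  0.0025] z 0.0622 tilt [ 0.08  -0.049]
```

View pics/q1c.png

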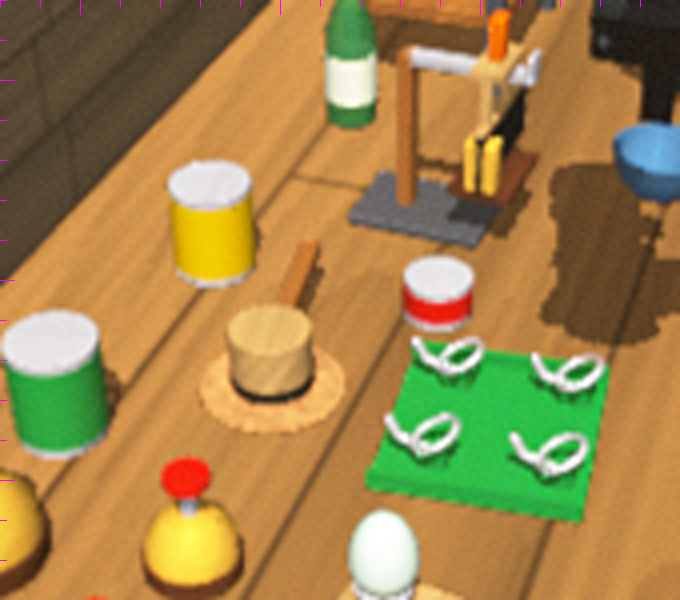

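View pics/q1t.png

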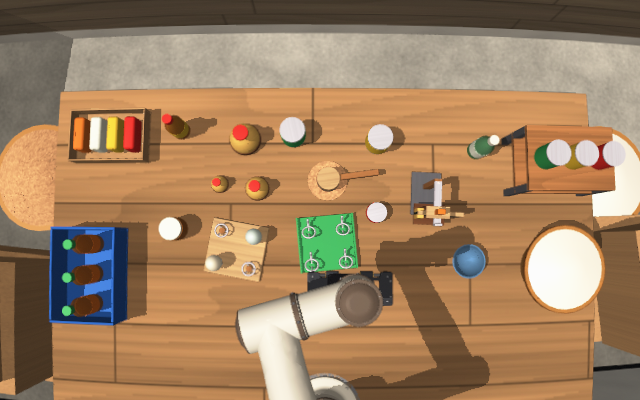

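Run:
```python
from cell import manip
manip.hand_in()
```

```text
the job is handed in; nothing more can be done
```

The job is handed in at about 70 s of the 210 s allowed; no verdict was reported. Only two eggs were in the tray at the start.

- **Eggs:** both stand blunt end down in diagonally opposite rings of the rack. The last image fits put them within about 4.5 mm of the ring axes, with a tilt of at most about 0.1 rad. The egg that the first fit placed furthest off axis was fitted from the wrist camera. That view saw it only partly, so I disregarded it.
- **Price board:** it hangs on the hook within a few mm of the seat. The bar's fitted slope is 0.04 or less.
- **Bell:** I struck the middle of the three bells with the mallet. The force climbed to about 5 N on the spring, then jumped to 13.5 N as the pin bottomed out.
- **Mallet:** I stood it back on the mat, then found it about 35 mm off centre, apparently knocked after release. I picked it up again and re-centred it. The last images show it standing upright near the mat's centre, but my top-camera head fit was off (41.6 mm against the true 34 mm radius), so the image is the better evidence.

The other goods look unmoved between the first and last top pictures, though I compared them by eye only.

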